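# Make up a puncture kit and a hub kit

### The job

Make up two repair kits from the parts on the board. In the blue tray: the yellow tyre lever in the long channel, the roll of rim tape in the big square pocket and the small black valve adaptor in the small pocket; in the red tray: the axle in the long channel and the silver bearing cup in the big square pocket, with its small pocket left empty. Each part should lie flat on the floor of its pocket; leave the black tyre lever, the oil bottle and the loose nut where they are.

Things in the scene. Friction and masses are not known exactly. Their poses are not given: they have to be found in the camera images.
- blue_tray: Blue kit tray, fixed on a plywood board (top 180 mm above the table), 142 (x) x 154 (y) x 9 mm. Origin: centre of underside. Floor 3 mm thick; walls and dividers 6 mm above it. Pockets: long channel on the -x side, 46 (x) x 148 (y), centre (-45, 0) mm; big square 86 x 86, centre (25, 31); small 86 (x) x 58 (y), centre (25, -45). Puncture kit.
- red_tray: Red kit tray, fixed on a plywood board (top 180 mm above the table), 142 (x) x 154 (y) x 9 mm. Origin: centre of underside. Floor 3 mm thick; walls and dividers 6 mm above it. Pockets: long channel on the -x side, 46 (x) x 148 (y), centre (-45, 0) mm; big square 86 x 86, centre (25, 31); small 86 (x) x 58 (y), centre (25, -45). Hub kit.
- yellow_lever_mid (a point): Yellow plastic tyre lever lying flat, 17 x 117 x 11 mm; the point is its centre, 5.5 mm above its underside; its long axis is its y, z is up.
- tape_mid (a point): Black roll of rim tape with a tan core, lying flat, about 60 mm across, 19 mm high; the point is its centre, 9.5 mm above its underside.
- adaptor_mid (a point): Small black valve adaptor, a stepped tube lying on its side, 14 x 34 x 14 mm; the point is its centre, 7 mm above its underside; its long axis is its y.
- axle_mid (a point): Dark steel threaded wheel axle with a nut, lying, 17 x 95 x 17 mm overall; the point is the centre of that box, 8.5 mm above its underside; its long axis is its y. It behaves as a solid bar 17 mm wide and does not roll.
- cup_mid (a point): Silver headset bearing cup with a black rubber seal on top, round, 41 mm across, 16 mm high (solid to 13 mm), lying seal up; the point is its axis, 8 mm above its underside.
- black_lever_mid (a point): Black plastic tyre lever, same shape as the yellow one (17 x 117 x 11 mm, long axis its y), lying among the stock. Not part of either kit. The point is its centre.
- oil_mid (a point): Cream oil bottle with a red spout, 45 mm across, 165 mm tall, standing at the far side of the board. Leave it. The point is on its axis, 80 mm above its underside.
- nut_mid (a point): Silver flanged nut lying at the far side of the board, 21 mm across, 7 mm high. Leave it. The point is its centre, 3.5 mm above its underside.

How it is judged (in metres and radians):
At the end, for the whole second after the job is handed in: Each of the five parts lies in its named pocket (centre inside it), flat on the floor (within 3 mm, tilt under 0.12 rad), released and at rest; black lever, oil bottle and nut are within 30 mm of their starts (x of yellow_lever_mid in the frame of blue_tray between -0.061 and -0.029 m and y of yellow_lever_mid in the frame of blue_tray between -0.018 and 0.018 m and z of yellow_lever_mid in the frame of blue_tray between 0 and 0.0115 m and angle between each of yellow_lever_mid, tape_mid, cup_mid's own z axis and vertical below 0.12 rad and linear speed of each of yellow_lever, tape, adaptor, axle, cup below 0.02 m/s and x of tape_mid in the frame of blue_tray between 0.01 and 0.04 m and y of tape_mid in the frame of blue_tray between 0.016 and 0.046 m and z of tape_mid in the frame of blue_tray between 0 and 0.0155 m and x of adaptor_mid in the frame of blue_tray between -0.015 and 0.065 m and y of adaptor_mid in the frame of blue_tray between -0.071 and -0.019 m and z of adaptor_mid in the frame of blue_tray between 0 and 0.013 m and angle between adaptor_mid's own y axis and vertical between 1.45 and 1.69 rad and x of axle_mid in the frame of red_tray between -0.061 and -0.029 m and y of axle_mid in the frame of red_tray between -0.03 and 0.03 m and z of axle_mid in the frame of red_tray between 0 and 0.0145 m and angle between axle_mid's own y axis and vertical between 1.45 and 1.69 rad and x of cup_mid in the frame of red_tray between 0 and 0.05 m and y of cup_mid in the frame of red_tray between 0.006 and 0.056 m and z of cup_mid in the frame of red_tray between 0 and 0.014 m and distance of each of black_lever_mid, oil_mid, nut_mid from where it was at the start of the episode below 0.03 m); the robot touches nothing.
It fails at once if the black tyre lever is moved more than 30 mm (distance of black_lever_mid from where it was at the start of the episode above 0.03 m).
It fails at once if the oil bottle is moved more than 30 mm (distance of oil_mid from where it was at the start of the episode above 0.03 m).
It fails at once if the loose nut is moved more than 30 mm (distance of nut_mid from where it was at the start of the episode above 0.03 m).
It also fails if it takes over 109 s, if anything falls off the work surface, if the arm or the gripper's body presses on something with over 40 N, if the wrist force passes 120 N, or if a joint passes its speed limit or range.

### The arm

A 7-joint arm with a two-finger parallel gripper is mounted at the origin on the work surface; the furniture and walls round the work are solid. World frame = base frame: x ahead of the robot, y to its left, z up, the work surface at z = 0. Lengths are in mm, angles in rad, forces in N, time in s.
With the tool pointing down it reaches from about 400 to 875 mm from the base axis. Payload 19.3 kg.
Tool frame: the origin (TCP) lies at the very end of the fingers, on their centre line; the grasp point (between the pads) lies 19 mm behind it (grip_point_offset is the z of the grasp point in the tool frame, in mm); z points along the fingers, x is the direction in which the jaws open and shut, and the axes are right-handed (so a half turn about z gives the same grasp; the last joint's range is limited). The gripper opens to 85 mm and grips with 20 to 120 N. Pads are 22 mm wide; open, the fingers measure 114 mm over their backs; the gripper's body (76 mm by 85 mm) begins 54 mm behind the grasp point. The pads swing forward as they close: fully open they stand 13 mm farther back than shut.
Start: joints at [1.255, 0.521, -0.036, 1.599, 0.021, 1.021, -0.113], TCP at [152.055, -606.213, 231.291] pointing down, gripper open.
Joint ranges: [-2.91, 2.91], [-0.3, 2.13], [-1.5, 1.42], [0.17, 2.43], [-1.26, 4.41], [0.16, 1.93], [-2.52, 2.52]. Speed limits (rad/s): [1.89, 1.89, 2.39, 2.39, 3.01, 3.01, 3.01].

### API

Orientations are given as a 3x3 rotation matrix whose columns are the frame's x, y, z axes.
In Python, from workcell import movep, movel, goto_joints, open_gripper, clamp, wait, inverse_kinematics, read_state, camera, PlanningError, finish_job, grip_point_offset gives the robot as it stands. Calls block until the motion is done:
- movep(position, orientation): joint-space move of the TCP to a pose.
- movel(position, frame=None, max_speed=150, guard=None): straight line of the TCP; frame=None keeps the orientation; max_speed is the mean speed in mm/s. With guard (N) it stops when the force on the tool has changed by that much, and returns True; else False.
- goto_joints(angles): joint-space move.
- open_gripper() and clamp(): open the fingers fully, or close them until they stop; the grip force is fixed at half the most.
- wait(seconds).
- inverse_kinematics(position, orientation): joint angles nearest the present ones, or None.
- read_state(): the state.
- camera(name): name is "scene" or "side" or "wrist"; returns a dict with "image" (384x512x3 uint8, blue, green, red), "range_z" (384x512 float32, mm along the optical axis (not along the pixel's ray), 0 where there is no reading), "fx", "fy", "cx", "cy" (pixels), "cam_to_world" (4x4, takes a point from camera to world coordinates). Camera axes: x right, y up, looking along -z (the intrinsics and any distortion apply to the point x, -y, -z); pixel columns grow to the right and rows downward; lengths in mm; the calibration is good to about 2 mm. A picture is of the moment at which its call begins.
A pose or a line that the arm cannot do raises PlanningError and nothing moves.
- finish_job(): hands the job in, once; it reports no verdict.
The state is a dict: "time": time; "qpos": joint angles; "qvel": joint speeds; "joint_efforts": joint torques, N m; "eef_pos": TCP position; "tool_rot": TCP orientation; "ft_force": force on the tool from outside, world axes, zero at the start; "torque": the same for the moment, N m; "finger_gap": finger opening in mm.
Only numpy, scipy, OpenCV 4.12 (cv2) and the standard library are available. Lean on these libraries where they do the work, as an engineer would, in place of code of your own. Each camera call takes 0.05 s, during which the arm holds its last target.

## Working session

There is one attempt and no reset: what is moved stays moved. The work goes in short steps, each a Python script; the robot and the scene stay as the last script left them, time stands still between calls to the robot, and variables do not carry over. Pictures are saved under pics/ and viewed, and the job is handed in when it is done.

```bash
mkdir -p pics; ls; cat > h.py <<'E'
import numpy as np, cv2
from workcell import *
def snap(n,save):
    c=camera(n); cv2.imwrite(f'pics/{save}.png',c['image']); np.savez(f'pics/{save}.npz',**c); return c
def load(s): return dict(np.load(f'pics/{s}.npz'))
def px(c,u,v,r=None):
    z=c['range_z'][int(round(v)),int(round(u))] if r is None else r
    p=np.array([(u-c['cx'])/c['fx']*z,-(v-c['cy'])/c['fy']*z,-z,1]); return (c['cam_to_world']@p)[:3]
def cloud(c):
    h,w=c['range_z'].shape; u,v=np.meshgrid(np.arange(w),np.arange(h)); z=c['range_z']
    P=np.stack([(u-c['cx'])/c['fx']*z,-(v-c['cy'])/c['fy']*z,-z,np.ones_like(z)],-1)
    return (P@c['cam_to_world'].T)[...,:3]
E
python3 - <<'E'
from h import *
for n in ['scene','side','wrist']:
    c=snap(n,n+'0'); print(n,c['cam_to_world'].round(2).tolist(),c['fx'],c['cx'],c['cy'],[k for k in c])
s=read_state();print(s['time'],s['eef_pos'],s['tool_rot'],s['finger_gap'],grip_point_offset)
E
```

```text
pics
scene [[-0.84, 0.4, -0.37, 216.38], [-0.54, -0.62, 0.57, 566.61], [-0.0, 0.68, 0.74, 1022.26], [0.0, 0.0, 0.0, 1.0]] 391.65663026122695 253.68491298194954 193.52860151523208 ['image', 'range_z', 'fx', 'fy', 'cx', 'cy', 'cam_to_world']
side [[0.99, 0.08, -0.07, 541.42], [-0.1, 0.64, -0.76, -662.3], [-0.02, 0.76, 0.65, 828.05], [0.0, 0.0, 0.0, 1.0]] 366.7781531345639 255.495305571661 188.5491145880252 ['image', 'range_z', 'fx', 'fy', 'cx', 'cy', 'cam_to_world']
wrist [[0.24, 0.93, 0.28, 222.11], [-0.97, 0.23, 0.07, -588.13], [-0.0, -0.28, 0.96, 373.37], [0.0, 0.0, 0.0, 1.0]] 333.16869211835007 261.4723748733697 192.35587588373866 ['image', 'range_z', 'fx', 'fy', 'cx', 'cy', 'cam_to_world']
0.15 [ 151.98693862 -605.96496737  230.85416913] [[ 2.43317913e-01 -9.69946547e-01 -2.98839157e-04]
 [-9.69946173e-01 -2.43318082e-01  8.55621030e-04]
 [-9.02619634e-04  8.16699740e-05 -9.99999589e-01]] 85.3591200056695 -18.700000000000003
```

View pics/scene0.png

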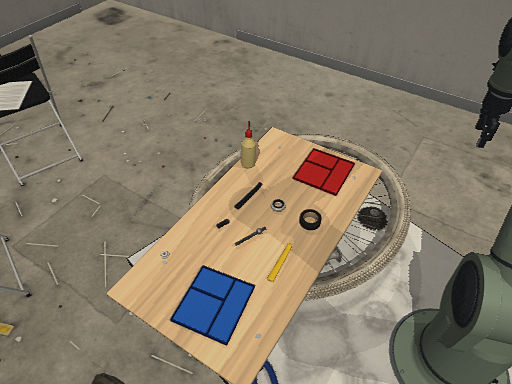

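View pics/side0.png

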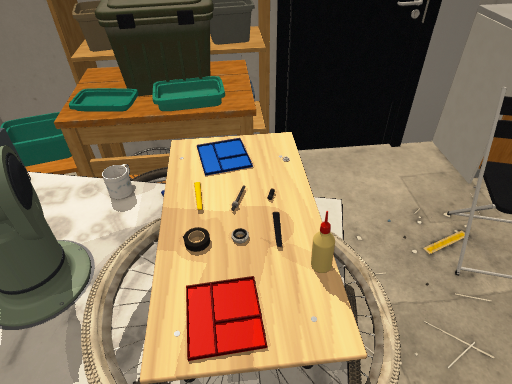

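View pics/wrist0.png

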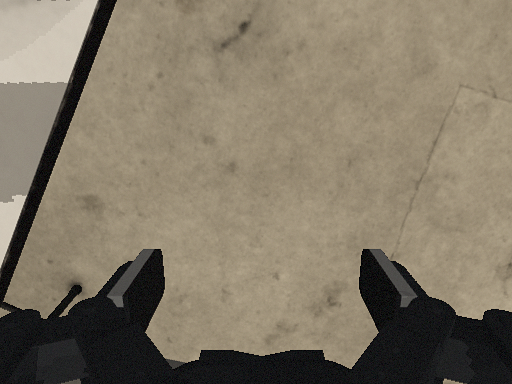

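The scene view shows the blue tray at (213,305), the red tray at (323,172), the tape at (311,219), the cup at (278,205), the axle at (251,236), the yellow lever at (280,262), the adaptor at (223,223), the black lever at (249,195), the oil at (249,152) and the nut at (166,255). The side view agrees. Next I'll rectify both views to the board plane.

```bash
cat >> h.py <<'E'
def ortho(c,z,x0,x1,y0,y1,s):
    # image: col = (y1-y)*s, row=(x1-x)*s   (x up, y left)
    W=int((y1-y0)*s);H=int((x1-x0)*s)
    jj,ii=np.meshgrid(np.arange(W),np.arange(H)); X=x1-ii/s; Y=y1-jj/s
    P=np.stack([X,Y,np.full_like(X,z),np.ones_like(X)],-1)@np.linalg.inv(c['cam_to_world']).T
    u=c['fx']*P[...,0]/-P[...,2]+c['cx']; v=-c['fy']*P[...,1]/-P[...,2]+c['cy']
    return cv2.remap(c['image'],u.astype(np.float32),v.astype(np.float32),cv2.INTER_LINEAR)
E
python3 - <<'E'
from h import *
for n,pts in [('scene0',dict(blue=(213,305),red=(323,172),tape=(305,211),cup=(278,205),axle=(251,236),yl=(280,262),ad=(223,223),bl=(249,195),nut=(166,255),board=(260,284))),('side0',dict(blue=(225,157),red=(225,317),tape=(190,246),cup=(240,237),axle=(240,198),yl=(199,197),ad=(271,195),bl=(278,229),nut=(285,158),oil=(322,250)))]:
    c=load(n)
    for k,(u,v) in pts.items(): print(n,k,px(c,u,v).round(0))
E
```

```text
scene0 blue [526. 266. 182.]
scene0 red [ 508. -270.  180.]
scene0 tape [476. -88. 197.]
scene0 cup [557. -81. 179.]
scene0 axle [556.  59. 191.]
scene0 yl [453.  85. 188.]
scene0 ad [644.  63. 190.]
scene0 bl [643. -63. 186.]
scene0 nut [707. 223. 186.]
scene0 board [464. 161. 182.]
side0 blue [532. 247. 187.]
side0 red [ 511. -278.  182.]
side0 tape [ 440. -103.  197.]
side0 cup [554. -89. 197.]
side0 axle [564.  65. 179.]
side0 yl [457.  74. 187.]
side0 ad [645.  52. 193.]
side0 bl [646. -67. 189.]
side0 nut [710. 218. 188.]
side0 oil [ 714. -197.  256.]
```

```bash
python3 - <<'E'
from h import *
for n in ['scene0','side0']:
    c=load(n)
    im=ortho(c,188,380,780,-380,380,1.05); 
    for y in range(-350,380,50): cv2.line(im,(int((380-y)*1.05),0),(int((380-y)*1.05),6),(255,0,255),1)
    cv2.imwrite(f'pics/o_{n}.png',im)
E
python3 - <<'E'
import cv2,numpy as np
cv2.imwrite('pics/o1.png',np.vstack([cv2.imread('pics/o_scene0.png')[:300],cv2.imread('pics/o_side0.png')[:300]])) if 0 else None
E
```

```text
(no output)
```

View pics/o_scene0.png

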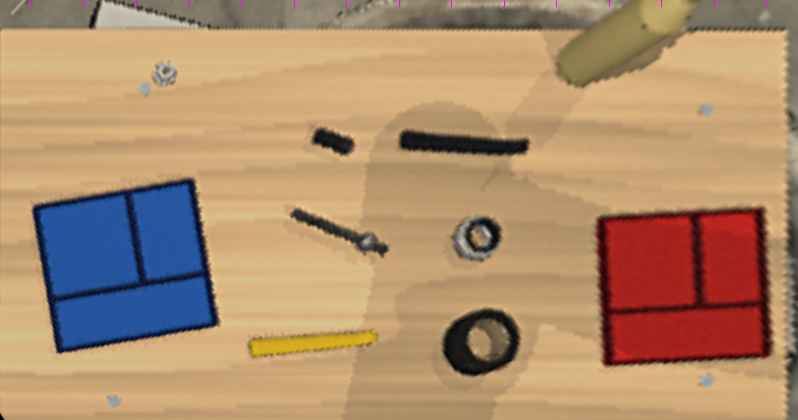

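View pics/o_side0.png

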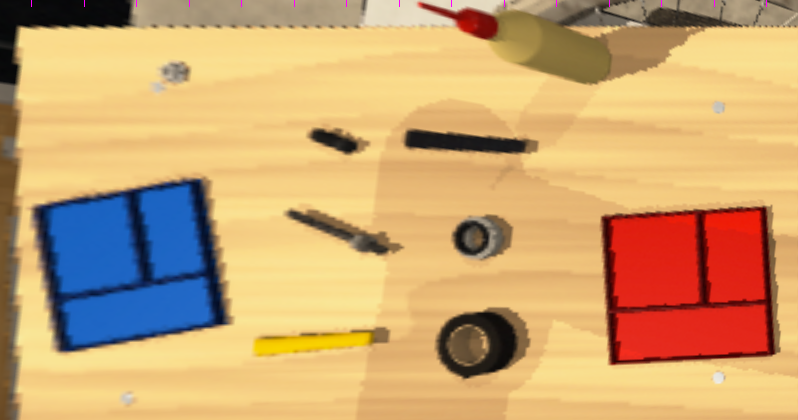

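```bash
cat >> h.py <<'E'
def R(phi): # tool x (jaw) at world angle phi, pointing down
    c,s=np.cos(phi),np.sin(phi); x=np.array([c,s,0]); z=np.array([0,0,-1.]); return np.stack([x,np.cross(z,x),z],1)
def st(): 
    s=read_state(); print('t',round(s['time'],2),'p',np.round(s['eef_pos'],1),'gap',round(s['finger_gap'],1),'F',np.round(s['ft_force'],1),'j7',round(s['qpos'][6],2)); return s
E
python3 - <<'E'
from h import *
st()
movep([590,-130,420],R(-np.pi/2)); st(); snap('wrist','w1')
movep([590,130,420],R(-np.pi/2)); st(); snap('wrist','w2')
E
```

```text
t 0.15 p [ 152.  -606.   230.9] gap 85.4 F [-0.8 -0.1  0.3] j7 -0.11
t 2.55 p [ 589.8 -130.9  419.7] gap 85.8 F [0.4 0.4 0.1] j7 -1.55
t 3.62 p [590.5 128.2 419.9] gap 85.6 F [-0.3  0.3  0.1] j7 -2.02
```

```bash
python3 - <<'E'
from h import *
a=load('w1');b=load('w2')
for n,c,y0,y1 in [('ow1',a,-370,110),('ow2',b,-100,350)]:
    cv2.imwrite(f'pics/{n}.png',ortho(c,185,400,740,y0,y1,1.6))
E
```

```text
(no output)
```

View pics/ow1.png

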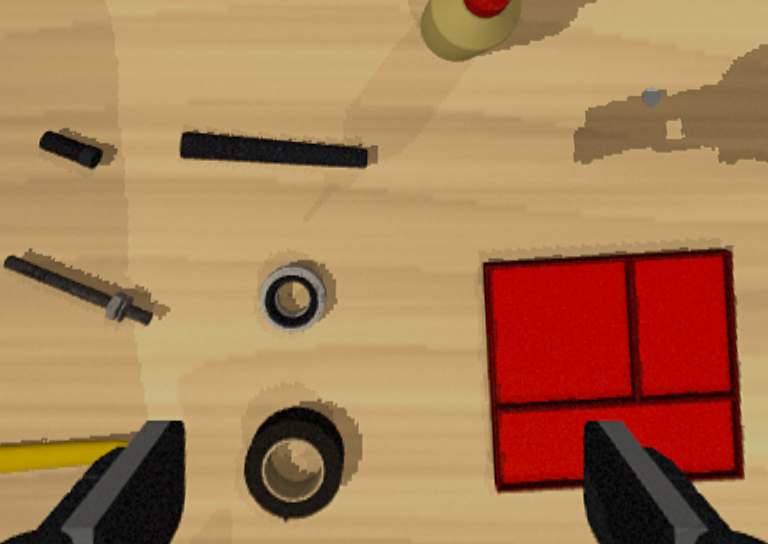

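View pics/ow2.png

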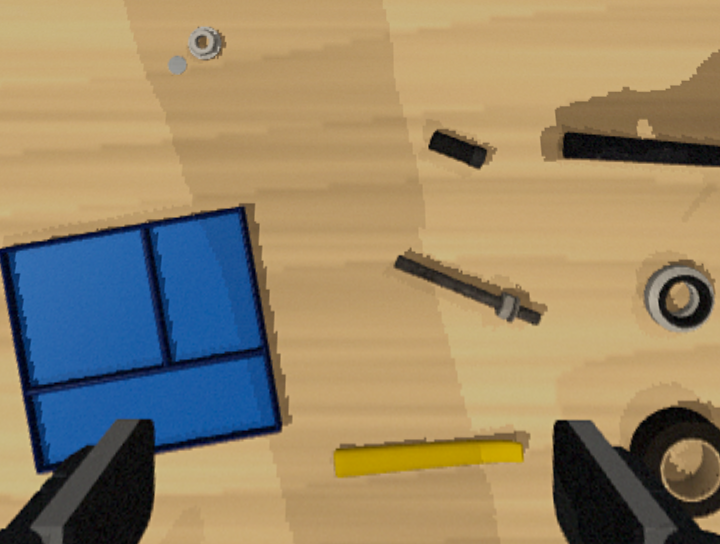

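Poses read from the rectified wrist views (1.6 px/mm, x up and y left):

| Item | Pixels | World (x, y) mm | Yaw |
|---|---|---|---|
| Red tray | centre (614,370) in w1 | (510,-272) | 0.048 |
| Blue tray | centre (141,340) in w2 | (529,260.5) | 0.172 |
| Lever | (335..522, ~457) in w2 | (456,82) | 0.065 |
| Tape | (294,468) in w1 | (455,-76) | not needed |
| Cup | (293,299) in w1 | (555,-75) | not needed |
| Axle | (397,260)-(540,319) in w2 | (560,58) | -0.386 |
| Adaptor | (458,148) in w2 | (647,64) | -0.35 |

I'll start with the lever.

```bash
cat >> h.py <<'E'
TR=dict(blue=(529.2,260.5,.172),red=(510,-272.2,.048))
def drop(g): L=76.; return L*(1-np.cos(np.arcsin(min(g/2,42.5)/L)))
def best(p,phi):
    q0=np.array(read_state()['qpos']); o=[]
    for k in (-1,0,1,2):
        f=phi+k*np.pi
        if k in (-1,2) : continue
        q=inverse_kinematics(p,R(f))
        if q is not None: o.append((np.abs(np.array(q)-q0).max(),f))
    print('ik',[(round(a,2),round(b,2)) for a,b in o]); return min(o)[1]
def pick(xy,phi,gap,tip,hz=245,up=245):
    """tip = height of fingertips above board when closed on gap"""
    z=180+tip-drop(gap); f=best([*xy,hz],phi)
    movep([*xy,hz],R(f)); movel([*xy,z],max_speed=150); wait(.15); st(); clamp(); st()
    movel([*xy,up],max_speed=150); st()
def place(tray,loc,gap,tip,rel=1.5,hz=245,dphi=0.,h=None):
    tx,ty,a=TR[tray]; c,s=np.cos(a),np.sin(a); xy=[tx+c*loc[0]-s*loc[1],ty+s*loc[0]+c*loc[1]]
    z=183+rel+tip-drop(gap); f=best([*xy,hz],a+dphi)
    movep([*xy,hz],R(f)); movel([*xy,z],max_speed=120); wait(.15); st(); open_gripper(); st()
    movel([*xy,hz],max_speed=200)
E
python3 - <<'E'
from h import *
pick((456,82.3),.065,17,5.5)
snap('wrist','w3')
E
```

```text
ik [(np.float64(1.52), 0.07), (np.float64(4.37), 3.21)]
t 5.78 p [456.6  82.4 186. ] gap 85.1 F [-0.4  0.6 -0.1] j7 -0.58
t 6.45 p [456.2  82.4 185.3] gap 11.8 F [-1.5 -0.3  5.5] j7 -0.58
t 7.0 p [455.8  82.  244.5] gap 11.3 F [ 1.2  0.1 -0.1] j7 -0.5
```

View pics/w3.png

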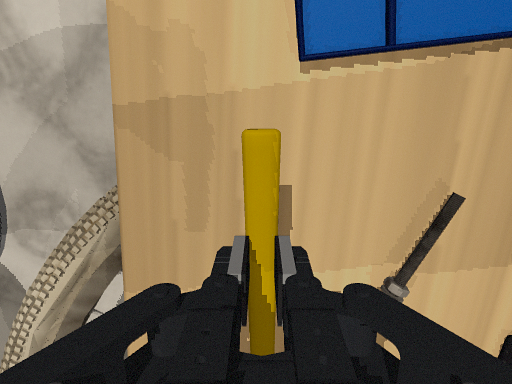

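The lever is held between the pads at (262,260) and lined up with them. Gap is 11 mm. Next I'll place it, then get the adaptor.

```bash
python3 - <<'E'
from h import *
place('blue',(-46,0),17,5.5,rel=2)
st()
pick((647,64),-.35,14,4.5)
snap('wrist','w4')
E
```

```text
ik [(np.float64(0.32), 0.17), (np.float64(2.61), 3.31)]
t 8.53 p [484.  252.4 190.1] gap 11.7 F [-0.7  0.2 -0.6] j7 -0.81
t 9.24 p [483.9 252.6 190. ] gap 85.7 F [-0.1 -0.  -0.1] j7 -0.81
t 9.67 p [484.1 252.6 245.6] gap 85.5 F [ 0.3 -0.5 -0.9] j7 -0.76
ik [(np.float64(0.27), -0.35), (np.float64(2.75), 2.79)]
t 11.36 p [647.5  64.4 185.5] gap 85.2 F [ 0.2 -1.1  0.4] j7 -0.84
t 12.02 p [647.1  64.  184.4] gap 11.9 F [ 0.3 -0.5  4. ] j7 -0.84
t 12.57 p [646.7  63.8 244.3] gap 12.1 F [ 0.1 -0.3 -1.3] j7 -0.81
```

View pics/w4.png

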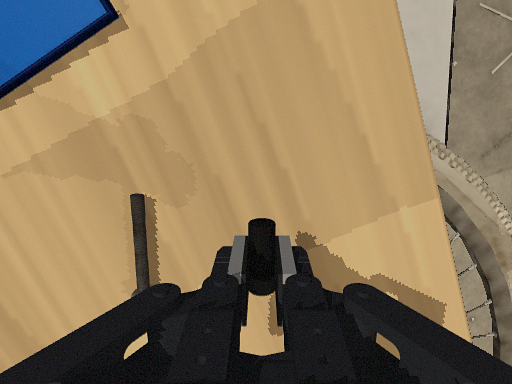

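The adaptor is held at (262,255). I'll place it and pick the tape.

```bash
python3 - <<'E'
from h import *
place('blue',(25,-46),14,4.5,rel=1.5)
snap('wrist','w5a')
pick((454.7,-76),.0,60,8)
snap('wrist','w5')
E
```

```text
ik [(np.float64(0.17), 0.17), (np.float64(3.03), 3.31)]
t 14.13 p [561.9 219.3 188.7] gap 11.8 F [ 0.3  0.3 -1.3] j7 -0.68
t 14.84 p [561.7 219.5 188.7] gap 85.4 F [ 1.   0.8 -0.1] j7 -0.68
ik [(np.float64(0.62), 0.0), (np.float64(1.97), 3.14)]
t 17.25 p [455.3 -75.9 182.7] gap 85.6 F [ 0.3  0.1 -0.9] j7 -0.31
t 17.65 p [455.  -76.1 182.7] gap 57.0 F [-4.5 -0.3 16.3] j7 -0.31
t 18.23 p [454.4 -76.2 244.5] gap 56.8 F [ 0.8  0.1 -1.4] j7 -0.22
```

View pics/w5.png

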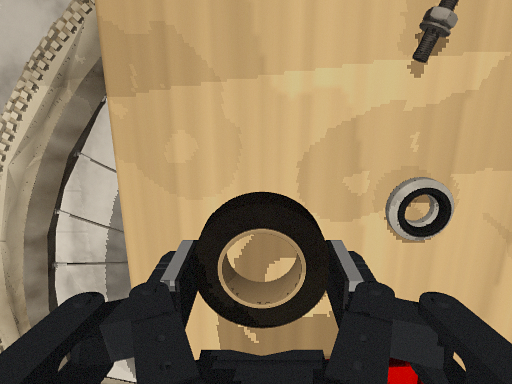

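View pics/w5a.png

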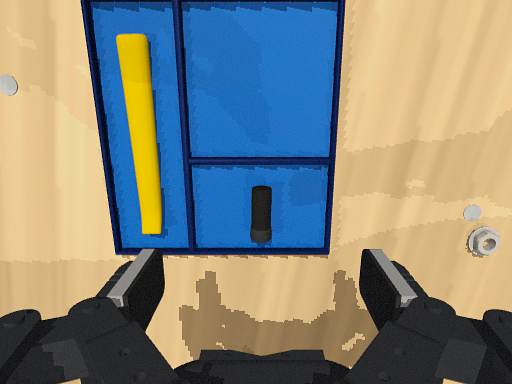

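The tape is held level at (262,260). In w5a the lever lies in the channel from (132,35) to (151,233), and the adaptor lies in the small pocket at (261,213). I'll place the tape and then fetch the axle.

```bash
python3 - <<'E'
from h import *
place('blue',(26,31),58,8,rel=1.5)
snap('wrist','w6a')
pick((559.8,58.3),-.386,17,5.5)
snap('wrist','w6')
E
```

```text
ik [(np.float64(0.71), 0.17), (np.float64(2.33), 3.31)]
t 20.48 p [549.7 295.3 186.8] gap 56.6 F [ 0.7 -0.1 -0.7] j7 -0.84
t 20.88 p [549.5 295.5 186.8] gap 85.3 F [-0.8 -0.2  0.1] j7 -0.84
ik [(np.float64(0.37), -0.39), (np.float64(2.64), 2.76)]
t 23.02 p [560.3  58.7 186.1] gap 85.5 F [ 0.4 -0.2  0.1] j7 -0.97
t 23.66 p [559.9  58.3 185.3] gap 15.1 F [-1.9 -0.8  5.5] j7 -0.97
t 24.21 p [559.5  58.1 244.4] gap 14.9 F [-0.3 -0.6 -0.7] j7 -0.92
```

View pics/w6.png

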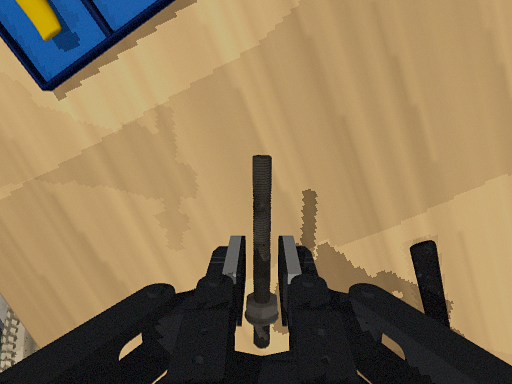

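View pics/w6a.png

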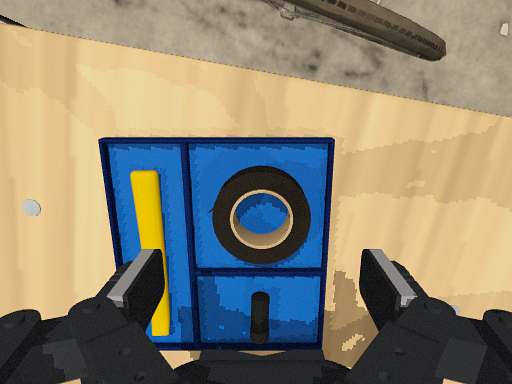

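The axle is held (it lifted with the fingers), and the tape lies in the big pocket at (262,215). Next come the axle placement and the cup.

```bash
python3 - <<'E'
from h import *
place('red',(-46,0),17,5.5,rel=1.5)
snap('wrist','w7a')
pick((555,-75.2),0,41,5.5)
snap('wrist','w7')
E
```

```text
ik [(np.float64(1.05), 0.05), (np.float64(1.57), 3.19)]
t 26.32 p [ 464.3 -274.2  189.5] gap 15.3 F [ 0.4 -0.4  0.5] j7 0.08
t 27.0 p [ 464.1 -274.4  189.5] gap 85.3 F [-0.3  0.3  0.2] j7 0.08
ik [(np.float64(0.46), 0.0), (np.float64(2.31), 3.14)]
t 29.07 p [555.5 -75.4 183.7] gap 85.1 F [ 0.2  0.6 -0.3] j7 -0.38
t 29.6 p [555.1 -75.2 183.3] gap 37.6 F [-4.  -0.3 11. ] j7 -0.38
t 30.17 p [554.7 -75.4 244.4] gap 37.4 F [ 0.3 -0.4 -0.9] j7 -0.32
```

View pics/w7.png

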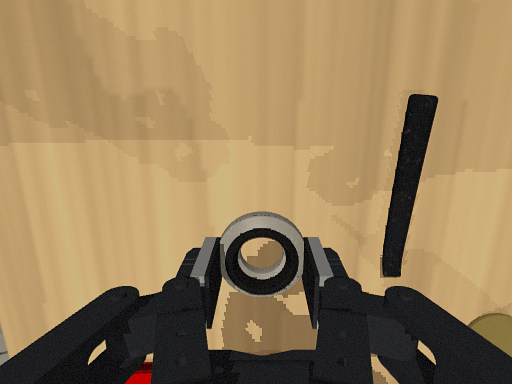

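View pics/w7a.png

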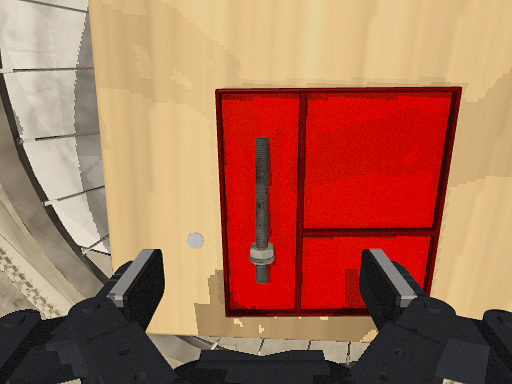

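The cup is held at (262,255), and the axle lies in the red channel from (262,138) to (262,283). I'll place the cup, then do the final survey.

```bash
python3 - <<'E'
from h import *
place('red',(26,31),39,5.5,rel=1.5)
movep([590,-150,420],R(0+-np.pi/2)); wait(.2); snap('wrist','f1')
movep([590,150,420],R(-np.pi/2)); wait(.2); snap('wrist','f2'); snap('side','f3'); st()
for n,y0,y1,a in [('f1',-370,110,(0,)),('f2',-100,370,(0,))]:
    cv2.imwrite(f'pics/o{n}.png',ortho(load(n),185,400,740,y0,y1,1.6))
E
```

```text
ik [(np.float64(0.34), 0.05), (np.float64(1.88), 3.19)]
t 31.7 p [ 534.9 -239.9  188.1] gap 37.5 F [-0.4  0.4 -0.2] j7 -0.03
t 32.23 p [ 534.5 -240.   187.5] gap 85.4 F [-0.4  0.7 -0.2] j7 -0.03
t 35.83 p [590.2 149.3 420. ] gap 85.0 F [-0.7  0.2  0.3] j7 -2.09
```

View pics/of1.png

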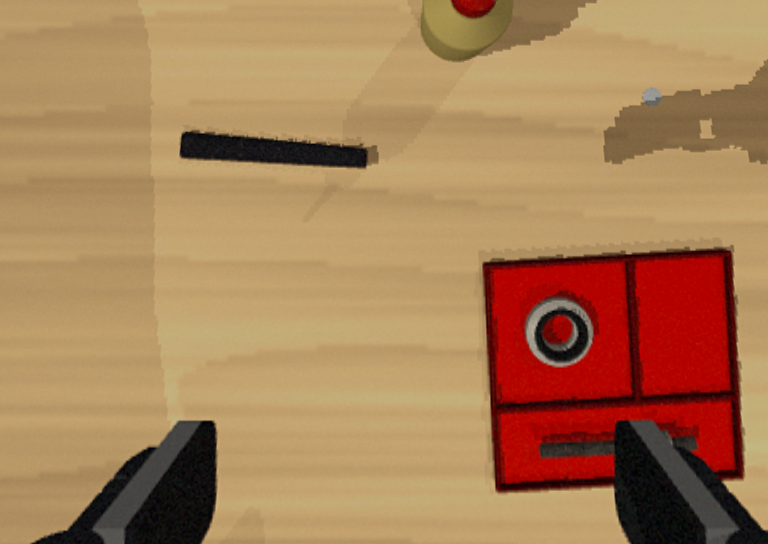

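View pics/of2.png

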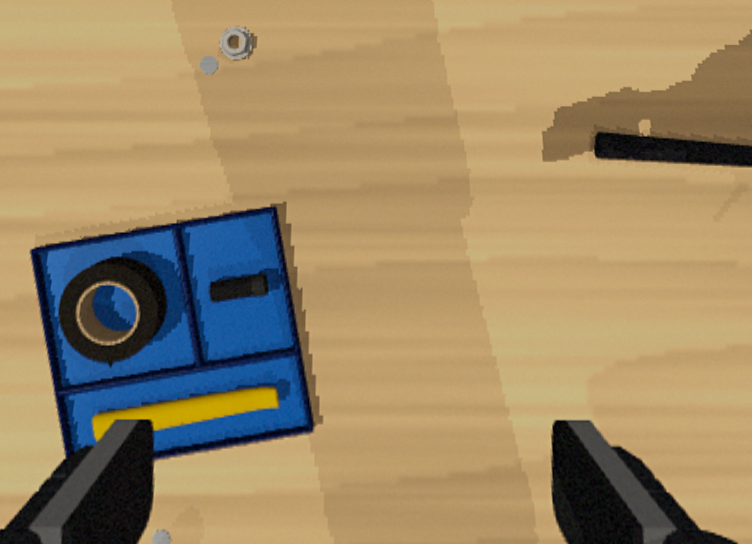

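View pics/f3.png

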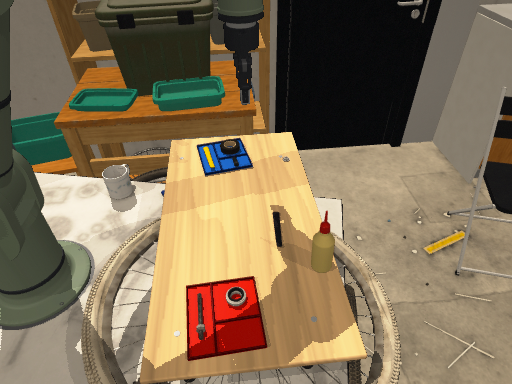

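All five parts sit in their pockets, and the black lever, nut and bottle look unmoved. Before handing in I'll check part heights from the depth images.

```bash
python3 - <<'E'
from h import *
def at(n,x,y,r=4):
    P=cloud(load(n)); m=(np.hypot(P[...,0]-x,P[...,1]-y)<r)&(load(n)['range_z']>0); return np.round(np.median(P[m][:,2]),1) if m.any() else None
def w(n,y1,col,row): return 740-row/1.6+1.5, y1-col/1.6
for k,n,y1,pts in [('lever',"f2",370,[(170,415),(220,408),(268,401)]),('ad','f2',370,[(225,291),(250,287)]),('tape','f2',370,[(70,318),(108,268),(155,300),(120,352)]),('tray','f2',370,[(220,330),(60,280)]),('cup','f1',110,[(537,332),(582,332),(560,308),(560,355)]),('axle','f1',110,[(555,449),(600,446)]),('floor','f1',110,[(690,330)])]:
    print(k,[at(n,*w(n,y1,*p)) for p in pts])
for k,n,y1,pts in [('lever',"w6a",370,[(110,422),(130,419),(200,411),(250,404)]),('axle','w7a',110,[(555,449),(600,446),(640,443)])]:
    print(k,[at(n,*w(n,y1,*p)) for p in pts])
E
```

```text
lever [np.float64(190.1), np.float64(190.7), np.float64(191.7)]
ad [np.float64(195.6), np.float64(195.7)]
tape [np.float64(201.2), np.float64(201.2), np.float64(201.5), np.float64(201.2)]
tray [np.float64(183.0), np.float64(183.0)]
cup [np.float64(198.5), np.float64(197.2), np.float64(197.5), np.float64(197.7)]
axle [np.float64(194.5), np.float64(193.9)]
floor [np.float64(182.8)]
lever [np.float64(190.4), np.float64(190.1), None, np.float64(190.7)]
axle [np.float64(194.7), np.float64(324.7), np.float64(194.7)]
```

```bash
python3 -c "
from h import *
wait(.3); st(); finish_job()"
```

```text
t 36.13 p [590. 150. 420.] gap 85.4 F [-0.1  0.3 -0.3] j7 -2.09
the job is handed in; nothing more can be done
```

Both kits are made up and the job is handed in at about 36 s of the 109 s allowed. The system gave no verdict, so what follows is from my own last checks.

- **Blue tray:** the yellow lever is in the channel, about (-46, 0) mm in the tray frame. The tape is in the big square pocket and the adaptor in the small one.
- **Red tray:** the axle is in the channel and the cup in the big square pocket. The small pocket is empty.
- **Flatness:** depth readings put the part tops at 190–192 mm (lever), 196 (adaptor), 201 (tape), 194–195 (axle) and 197–198 (cup), over a tray floor at 183. All fit parts lying flat, and the lever's 1–1.5 mm rise along its length is well inside the tilt limit.
- **Parts to leave:** the black lever, oil bottle and nut look unmoved in the before and after pictures. I judged this by eye and did not measure it.

No check failed. One axle depth sample was rejected because it hit the gripper finger at 325 mm, and one lever sample had no reading.

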